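# Raise the bangle stand to its next button hole

## Robot

A 6-joint arm with a two-finger parallel gripper is mounted at the origin on the work surface. World frame = base frame: x ahead of the robot, y to its left, z up, the work surface at z = 0. Lengths are in m, angles in degrees, forces in N, time in s.
With the tool pointing down it reaches from about 0.325 to 0.85 m from the base axis. Payload 15.5 kg.
Tool frame: the origin (TCP) lies at the very end of the fingers, on their centre line; the grasp point (between the pads) lies 19 mm behind it; z points along the fingers, y is the line along which they close (so a half turn about z gives the same grasp; the last joint's range is limited). The gripper opens to 91 mm and grips with 3 to 60 N. Pads are 32 mm wide; open, the fingers measure 118 mm over their backs; the gripper's body (76 mm by 178 mm) begins 60 mm behind the grasp point.
Start: joints at [-5.472, 28.281, 77.091, -0, 74.628, -5.472], TCP at [0.625, 0, 0.214] pointing down, gripper open.
Joint ranges: [-166.48, 166.48], [-47.26, 123.95], [12.59, 153.08], [-70.14, 250.14], [6.76, 159.57], [-176.63, 176.63]. Speed limits (degrees/s): [108.29, 108.29, 147.25, 172.46, 172.46, 172.46].

## Interface

Orientations are given as [roll, pitch, yaw] about the fixed x, y, z axes, in that order (R = Rz(yaw) Ry(pitch) Rx(roll)).
In Python, from bench import state, grab_frame, camera_params, hand_in gives the robot as it stands.
- The arm moves only by the tool play_rows, never from a script. Its arguments are lists of equal length, an entry for each row: "jaw": the opening, from 0 (shut) to 1 (fully open); "xyz": the shift along the world's x, y, z in units of 30 mm (1.0 is 30 mm), a list of three; "twist": the turn about the world's z in units of 5 degrees (1.0 is 5 degrees). A call has 1 to 12 rows; each row is the pose to reach, as a shift and turn from the pose commanded when the call began; what a row does not reach only later rows make up. A row lasts 1/12 s, in which the tool goes at most 41.7 mm and 7.16 degrees, less where a joint would pass 70% of its speed; a pose out of reach is approached as far as the arm can. A call with a gripper value outside its range is refused whole. The fingers move at their own pace and stop on an object; "force" is the grip in N (left out, the last holds). Time passes only in rows, so rows that repeat a pose let the fingers close. It gives the time, the measured TCP pose, the force, the opening and the grip force at its end, in the units of the state.
- state(): the state, without advancing time (a new reading comes with each control period).
- grab_frame(name): name is "scene" or "side" or "wrist"; returns the picture (384x512x3 uint8, blue, green, red); there is no depth.
- camera_params(name): a dict with "camera_matrix" (3x3 intrinsics, pixels), "T" (4x4, takes a point from camera to world coordinates). Camera axes: x right, y down, z forward; pixel columns grow to the right and rows downward; lengths in m; the calibration is good to about 2 mm. A picture is of the moment at which its call begins: read the wrist's pose just before it. camera_params takes no time and is no camera call; for the wrist camera it gives the pose at the moment of the call.
- hand_in(): hands the job in; it is judged then, once.
The state is a dict: "t": time; "joint_positions": joint angles; "joint_velocities": joint speeds; "tau": joint torques, N m; "tool_pos": TCP position; "ee_rot": TCP orientation; "ft_force": force on the tool from outside, world axes, zero at the start; "ft_torque": the same for the moment, N m; "grip_width": opening from 0.0 (shut) to 1.0 (fully open); "gripper_force": force on a finger pad.
Only numpy, scipy, OpenCV 4.12 (cv2) and the standard library are available. Lean on these libraries where they do the work, as an engineer would, in place of code of your own. Each camera call takes 0.05 s, during which the arm holds its last target. There are 200 camera calls.

## Task

Raise the bangle stand by one hole: pinch the red paddle against the grip head so that the spring button draws in, lift the post clear of its hole, then let the paddle go and slide the post on until the button snaps out through the next hole up; leave it locked there, with nothing touching it. Be gentle: never strain the button hard against the tube, and leave the candle, the tree ornament and the gift box where they stand.

Things in the scene. Friction and masses are not known exactly. Their poses are not given: they have to be found in the camera images.
- stand: Fixed part of the bangle stand, screwed to the table: dark wooden base plate 160 x 140 x 12 mm and an upright square steel tube, 32 mm outside, 26 mm inside, 3 mm walls, top edge at z = 135 mm. Origin: centre of the base's underside, on the tube's axis; z up; the tube wall with the two button holes faces its +x.
- low_hole (a point): Centre of the lower hole, at x = 16, z = 65 mm of the stand (in the +x face of the tube); the button sits in it at the start. Holes are 11 mm high. The next hole's centre is 28 to 44 mm straight above, different on every stand and not measured: find it by feel. On the way up the button snaps out into it by itself and the post then stops hard. The wall is unbroken between the holes and above.
- post: Inner post, slides only up and down in the tube, with a dark wooden grip head on top, 30 x 30 mm, 45 mm high. Origin: centre of the head, at z = 212 mm of the stand with the button in the lower hole. The head's -x, +y and -y faces are plain; the red paddle is on +x. Moving mass 0.3 to 0.6 kg; about 7 N of friction keeps the post where it is left; lifting it takes 9 to 16 N.
- bar (a point): Middle of the wooden cross bar of the post, 16 mm thick, 220 mm long along the post's y, 55 mm below the middle of the grip head. Four bangles hang from it, two on each side; 18 mm are free between them and the underside of the head. The post can rise 58 mm in all from the lower hole, to an end stop.
- paddle_face (a point): Middle of the outer (+x) face of the red release paddle, 22 mm wide (y), 34 mm high, at rest 8 mm proud of the head (23 mm from the post's axis). Paddle and button are one rigid sprung piece: 6 mm or more of push to -x (limit 7.5) draws the button in clear of the tube. The spring gives 5 N at rest, 12.5 N fully in: a pinch of 20 to 40 N across paddle and head's -x face holds it in.
- button_tip (a point): Centre of the end of the red spring button, an 8 x 8 mm pin pointing to the stand's +x, 147 mm below the middle of the grip head. Sprung out through a hole the tip is 19 mm from the tube's axis (3 mm proud); between holes, with the paddle let go, it rubs on the wall's inside at 13 mm. 1.5 mm play up and down in a hole. Force between button and tube must stay under 30 N.
- candle: White candle jar with a wooden lid, 68 mm across, 85 mm high, standing beside the stand; origin centre of its underside. Leave alone.
- tree: Green ornamental tree, 68 mm across, 118 mm high; origin centre of its underside. Leave alone.
- giftbox: Red gift box with a white ribbon, 80 x 60 x 50 mm; origin centre of its underside. Leave alone.

How it is judged:
By the outcome, as a careful person would: the job done as asked, in the order asked, and still so for the second after the job is handed in, with the robot touching nothing.
It also fails if it takes over 53 s, if anything falls off the work surface, if the arm or the gripper's body presses on something with over 40 N, if the wrist force passes 120 N, or if a joint passes its speed limit or range.

## Working session

There is one attempt and no reset: what is moved stays moved. The work goes in short steps, Python scripts to look and compute and a tool call to move; the robot and the scene stay as the last step left them, time stands still between calls to the robot, and variables do not carry over. Pictures are saved under pics/ and viewed, at most 10 in all, crops included, and the job is handed in when it is done.

Besides the shell and the picture viewer there is one more tool, called after "Call:" as name(argument=value, ...), one argument or row to a line, values as JSON. play_rows: Moves the arm, as the interface text tells. Its arguments: {"type":"object","properties":{"jaw":{"type":"array"},"xyz":{"type":"array"},"twist":{"type":"array"},"force":{"type":"number"}},"required":["jaw","xyz","twist"]}

```bash
mkdir -p pics; python3 - <<'E'
from bench import *
import cv2,numpy as np
np.set_printoptions(precision=4,suppress=True)
for n in("scene","side"):
    cv2.imwrite(f"pics/{n}0.png",cv2.resize(grab_frame(n),(800,600),interpolation=cv2.INTER_CUBIC))
    p=camera_params(n);print(n,p["camera_matrix"],p["T"])
print(state())
E
```

```text
scene [[456.1457   0.     258.9662]
 [  0.     456.1457 200.2967]
 [  0.       0.       1.    ]] [[-0.2035  0.6004 -0.7734  1.3617]
 [ 0.9791  0.1223 -0.1627  0.2168]
 [-0.0031 -0.7903 -0.6127  0.731 ]
 [ 0.      0.      0.      1.    ]]
side [[368.815    0.     252.3319]
 [  0.     368.815  194.1237]
 [  0.       0.       1.    ]] [[-0.9992 -0.039   0.0111  0.6016]
 [-0.0362  0.7349 -0.6772  0.6285]
 [ 0.0182 -0.677  -0.7358  0.8046]
 [ 0.      0.      0.      1.    ]]
{'t': 0.1, 'joint_positions': array([-5.471 , 28.3107, 77.1235, -0.0021, 74.6276, -5.4731]), 'joint_velocities': array([ 0.0987, -0.0773, -0.1077, -0.0824, -0.0441,  0.0651]), 'tau': array([  0.0015, -88.0241, -38.2547,   0.0707,   0.0483,  -0.0001]), 'tool_pos': array([0.6247, 0.    , 0.2134]), 'ee_rot': array([-179.9383,   -0.0039,   90.0026]), 'ft_force': array([-0.819 ,  0.0356, -0.5561]), 'ft_torque': array([-0.0327,  0.0187,  0.0271]), 'gripper_force': 0.0, 'grip_width': 0.9982173628051493}
```

View pics/scene0.png

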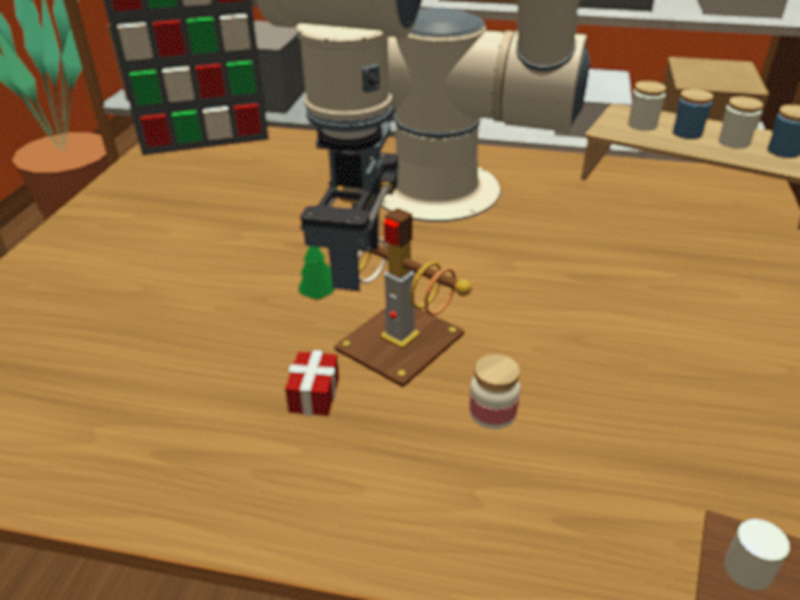

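View pics/side0.png

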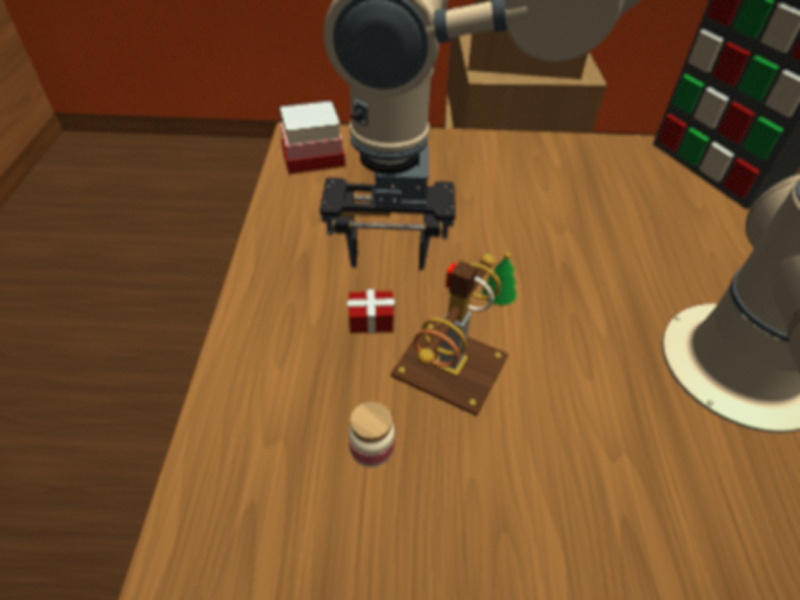

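Scene view: stand at about (400,335), red paddle (397,230), button (393,314), with the tree left (315,272), the gift box (313,382) and the candle (495,390). The side view agrees. I'll enlarge both.

```bash
python3 - <<'E'
from bench import *
import cv2,numpy as np
a=grab_frame("scene")[125:255,185:345]; b=grab_frame("side")[150:280,220:380]
cv2.imwrite("pics/c1.png",cv2.resize(a,(800,600) if 0 else (738,600),interpolation=cv2.INTER_CUBIC))
cv2.imwrite("pics/c2.png",cv2.resize(b,(738,600),interpolation=cv2.INTER_CUBIC))
E
```

```text
(no output)
```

View pics/c1.png

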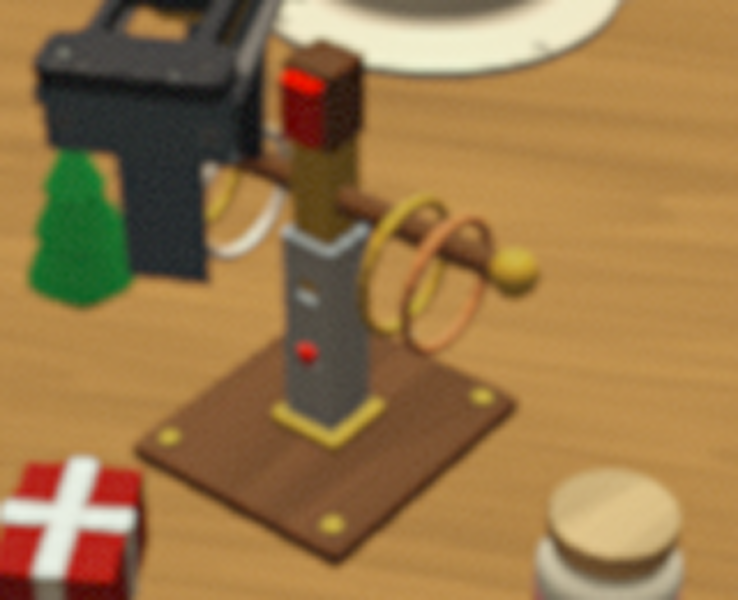

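View pics/c2.png

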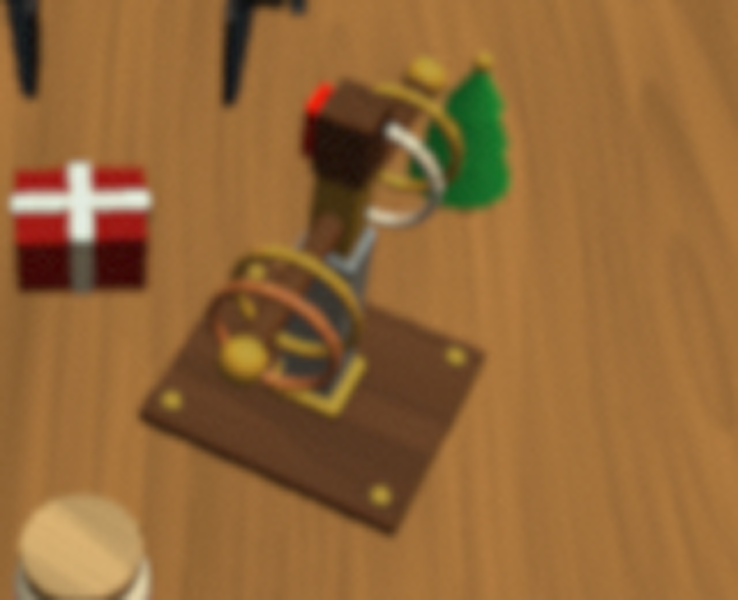

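Scene crop: base corners at (137,450), (337,552), (515,403), button (306,352), and the empty upper hole at (308,293). Side crop: base corners at (140,412), (393,530), (484,353), with the paddle on the upper left of the head. Next I fit the pose.

```bash
cat > geo.py <<'E'
from bench import *
import cv2,numpy as np
from scipy.optimize import least_squares
np.set_printoptions(precision=4,suppress=True)
P={n:camera_params(n) for n in("scene","side")}
O={"scene":(185,125),"side":(220,150)}
def proj(n,X):
    T=np.linalg.inv(P[n]["T"]); c=T[:3,:3]@X+T[:3,3]; q=P[n]["camera_matrix"]@c; return q[:2]/q[2]
def pix(n,u,v): return np.array([O[n][0]+(u+.5)/4.6125-.5,O[n][1]+(v+.5)/4.615-.5])
def ray(n,u,v,z):
    p=P[n];d=p["T"][:3,:3]@np.linalg.solve(p["camera_matrix"],[*pix(n,u,v),1]);o=p["T"][:3,3];return o+d*(z-o[2])/d[2]
E
python3 - <<'E'
from geo import *
obs=[("scene",137,450,80,-70,12),("scene",337,552,80,70,12),("scene",515,403,-80,70,12),("scene",306,352,19,0,65),
("side",140,410,80,70,12),("side",393,527,-80,70,12),("side",484,353,-80,-70,12),
("side",417,105,-15,-15,234.5),("scene",322,42,-15,-15,234.5),("scene",362,62,-15,15,234.5)]
def W(p,X):
    c,s=np.cos(p[2]),np.sin(p[2]);x,y,z=np.array(X)/1000
    return np.array([p[0]+c*x-s*y,p[1]+s*x+c*y,z])
f=lambda p:np.concatenate([proj(o[0],W(p,o[3:]))-pix(*o[:3]) for o in obs])
r=least_squares(f,[.55,0,-.5],loss="soft_l1");p=r.x
print(p,np.degrees(p[2]));print(f(p).reshape(-1,2))
h=least_squares(lambda z:proj("scene",W(p,(16,0,z[0])))-pix("scene",308,293),[100]).x;print("hole z",h)
for z in range(98,110,3):print(z,proj("scene",W(p,(16,0,z)))-pix("scene",308,293))
print("paddle",W(p,(23,0,212)))
print("tree",ray("scene",80,290,0),ray("side",480,200,0),"candle top",ray("scene",615,515,.085),ray("side",82,545,.085),"gift top",ray("scene",75,520,.05),ray("side",80,203,.05))
E
```

```text
[ 0.5142  0.0309 -0.4683] -26.833035538872924
[[-1.2497 -1.8995]
 [ 0.2399  0.6095]
 [ 1.6258 -1.6932]
 [-0.1055  1.0799]
 [-1.1589 -0.1533]
 [-0.0448  0.4392]
 [ 0.7121 -0.5551]
 [-4.6398 -2.2461]
 [-0.1313 -2.3151]
 [ 1.9137 -2.4344]]
hole z [104.0457]
98 [0.0784 2.0907]
101 [0.0613 1.0547]
104 [0.0442 0.0151]
107 [ 0.0271 -1.0281]
paddle [0.5347 0.0206 0.212 ]
tree [ 0.414  -0.1407  0.    ] [ 0.401  -0.1281  0.    ] candle top [0.6419 0.1915 0.085 ] [0.6378 0.1917 0.085 ] gift top [ 0.6581 -0.0626  0.05  ] [ 0.6558 -0.0657  0.05  ]
```

Call:
play_rows(
  jaw=[1, 1, 1, 1, 1, 1, 1, 1, 1, 1, 1, 1],
  xyz=[
    [0, 0, 0.7],
    [0, 0, 1.5],
    [0, 0, 2.3],
    [0, 0, 3],
    [-0.6, 0.2, 3],
    [-1.2, 0.4, 3],
    [-1.8, 0.6, 3],
    [-2.4, 0.8, 3],
    [-3.0, 0.9, 3],
    [-3.4, 1.0, 3],
    [-3.68, 1.03, 3],
    [-3.68, 1.03, 3],
  ],
  twist=[0, 0, 0, 0, -0.8, -1.6, -2.4, -3.2, -4, -4.7, -5.37, -5.37],
  force=30,
)

```text
t: 1.2
tool_pos: [0.5132, 0.0312, 0.3041]
ee_rot: [-180.0, 0.0, 63.0]
ft_force: [0.8, -0.7, -0.5]
grip_width: 1.003
gripper_force: 0.0
```

```bash
python3 - <<'E'
from geo import *
s=state();print(s["t"],s["tool_pos"],s["ee_rot"],s["ft_force"])
p=camera_params("wrist");print(p["camera_matrix"],p["T"])
cv2.imwrite("pics/w1.png",cv2.resize(grab_frame("wrist"),(800,600),interpolation=cv2.INTER_CUBIC))
E
```

```text
1.2 [0.5132 0.0312 0.3041] [-179.9729    0.0093   62.9972] [ 0.7794 -0.7016 -0.4597]
[[285.3405   0.     259.7171]
 [  0.     285.3405 189.6202]
 [  0.       0.       1.    ]] [[ 0.8906 -0.4382 -0.1216  0.5479]
 [-0.4547 -0.8581 -0.2385  0.0977]
 [ 0.0002  0.2677 -0.9635  0.4743]
 [ 0.      0.      0.      1.    ]]
```

View pics/w1.png

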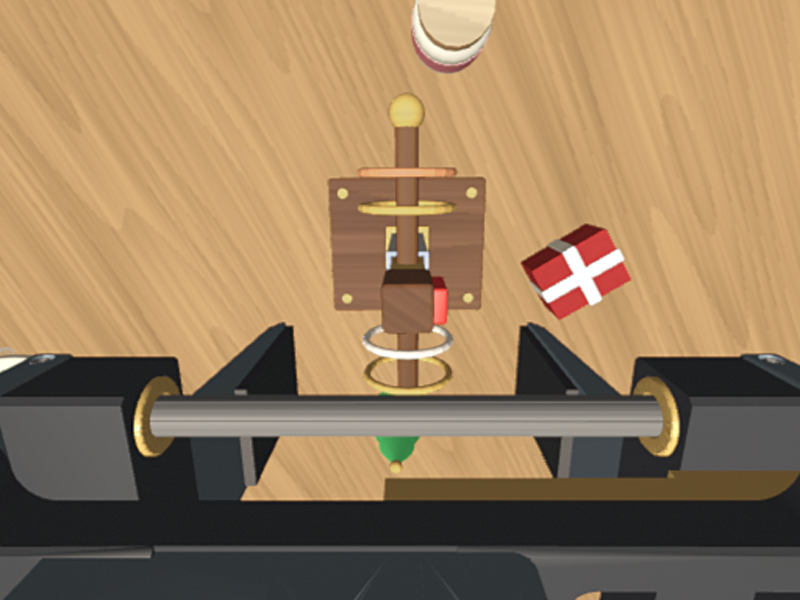

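Wrist view: head top spans (382,284) to (433,331), with the red paddle on the right at (440,300) and the post aligned with the image. Base top corners are at (330,179), (485,178), (481,308) and (335,310).

```bash
python3 - <<'E'
from geo import *
p=camera_params("wrist");T=p["T"];K=p["camera_matrix"]
def r(u,v,z):
    d=T[:3,:3]@np.linalg.solve(K,[(u+.5)*.64-.5,(v+.5)*.64-.5,1]);o=T[:3,3];return (o+d*(z-o[2])/d[2])[:2]
h=[r(u,v,.2345) for u,v in((382.5,284),(433,284),(433.5,331),(383,331))];print(np.array(h),np.mean(h,0))
b=[r(u,v,.012) for u,v in((329.5,179),(485.5,178),(481.5,308.5),(335,310))];print(np.array(b),np.mean(b,0))
for q in(h,b):
    q=np.array(q);print([ (np.linalg.norm(q[(i+1)%4]-q[i])*1e3).round(1) for i in range(4)])
    for e in (q[1]-q[0],q[2]-q[3]):print(np.degrees(np.arctan2(e[1],e[0])))
    e=q[0]+q[1]-q[2]-q[3];print("ydir",np.degrees(np.arctan2(e[1],e[0]))-90)
s=state();print(s["tool_pos"])
E
```

```text
[[0.5103 0.0505]
 [0.5353 0.0378]
 [0.5234 0.0128]
 [0.4977 0.0259]] [0.5167 0.0317]
[[ 0.4777  0.1268]
 [ 0.6177  0.057 ]
 [ 0.5579 -0.066 ]
 [ 0.4153  0.0043]] [0.5171 0.0305]
[np.float64(28.0), np.float64(27.6), np.float64(28.8), np.float64(27.6)]
-26.843139787499332
-26.84820293546329
ydir -26.183206404177582
[np.float64(156.4), np.float64(136.8), np.float64(158.9), np.float64(137.5)]
-26.477715063914303
-26.232164989899243
ydir -26.449827086826268
[0.5142 0.031  0.3041]
```

Call:
play_rows(
  jaw=[1, 1, 1, 1, 1, 1, 1, 1, 1, 0.7, 0.5, 0.5],
  xyz=[
    [0.09, 0, -0.3],
    [0.09, 0, -0.8],
    [0.09, 0, -1.4],
    [0.09, 0, -2.0],
    [0.09, 0, -2.6],
    [0.09, 0, -3.1],
    [0.09, 0, -3.5],
    [0.09, 0, -3.7],
    [0.09, 0, -3.7],
    [0.09, 0, -3.7],
    [0.09, 0, -3.7],
    [0.09, 0, -3.7],
  ],
  twist=[0.05, 0.05, 0.05, 0.05, 0.05, 0.05, 0.05, 0.05, 0.05, 0.05, 0.05, 0.05],
  force=30,
)

```text
t: 2.25
tool_pos: [0.5179, 0.0308, 0.1936]
ee_rot: [179.9, -0.0, 63.4]
ft_force: [-0.2, -0.2, 0.8]
grip_width: 0.811
gripper_force: 0.0
```

Call:
play_rows(
  jaw=[0.45, 0.42, 0.4, 0.38, 0.36, 0.34, 0.3, 0.3, 0.3, 0.3],
  xyz=[
    [0, 0, 0],
    [0, 0, 0],
    [0, 0, 0],
    [0, 0, 0],
    [0, 0, 0],
    [0, 0, 0],
    [0, 0, 0],
    [0, 0, 0],
    [0, 0, 0],
    [0, 0, 0],
  ],
  twist=[0, 0, 0, 0, 0, 0, 0, 0, 0, 0],
  force=30,
)

```text
t: 3.08
tool_pos: [0.5146, 0.0322, 0.1921]
ee_rot: [-179.7, 0.0, 63.4]
ft_force: [-13.3, 10.9, 2.0]
grip_width: 0.335
gripper_force: 30.0
```

Call:
play_rows(
  jaw=[0.3, 0.3, 0.3, 0.3, 0.3],
  xyz=[
    [-0.03, 0.015, 0],
    [-0.06, 0.03, 0],
    [-0.085, 0.043, 0],
    [-0.085, 0.043, 0],
    [-0.085, 0.043, 0],
  ],
  twist=[0, 0, 0, 0, 0],
)

```text
t: 3.5
tool_pos: [0.5147, 0.0322, 0.1927]
ee_rot: [-180.0, 0.0, 63.4]
ft_force: [2.1, 1.8, -11.3]
grip_width: 0.331
gripper_force: 30.0
```

Call:
play_rows(
  jaw=[0.3, 0.3, 0.3, 0.3, 0.3, 0.3],
  xyz=[
    [0, 0, 0.02],
    [0, 0, 0.04],
    [0, 0, 0.06],
    [0, 0, 0.08],
    [0, 0, 0.1],
    [0, 0, 0.1],
  ],
  twist=[0, 0, 0, 0, 0, 0],
)

```text
t: 4.0
tool_pos: [0.5147, 0.0322, 0.1961]
ee_rot: [-180.0, -0.0, 63.4]
ft_force: [0.7, 2.5, -8.2]
grip_width: 0.335
gripper_force: 30.0
```

Call:
play_rows(
  jaw=[0.3, 0.3, 0.3, 0.3, 0.3, 0.3, 0.3, 0.3, 0.3],
  xyz=[
    [0, 0, 0.03],
    [0, 0, 0.08],
    [0, 0, 0.14],
    [0, 0, 0.2],
    [0, 0, 0.26],
    [0, 0, 0.32],
    [0, 0, 0.37],
    [0, 0, 0.37],
    [0, 0, 0.37],
  ],
  twist=[0, 0, 0, 0, 0, 0, 0, 0, 0],
)

```text
t: 4.75
tool_pos: [0.5147, 0.0322, 0.2074]
ee_rot: [180.0, -0.0, 63.4]
ft_force: [-2.0, 3.7, 0.8]
grip_width: 0.332
gripper_force: 30.0
```

```bash
python3 - <<'E'
from geo import *
a=grab_frame("scene")[120:220,220:300]
cv2.imwrite("pics/c3.png",cv2.resize(a,(480,600),interpolation=cv2.INTER_CUBIC));print(state()["tool_pos"],state()["ft_force"])
E
```

```text
[0.5147 0.0322 0.2074] [-1.6584  3.6575  1.9295]
```

View pics/c3.png

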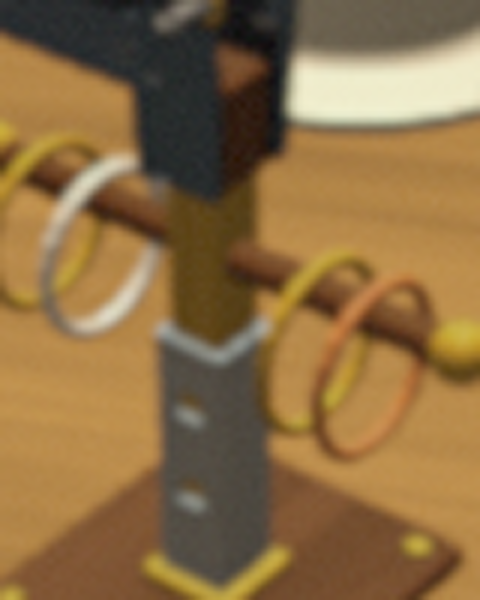

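Call:
play_rows(
  jaw=[0.36, 0.4, 0.45, 0.5, 0.6, 0.8, 1, 1, 1, 1, 1],
  xyz=[
    [0, 0, 0],
    [0, 0, 0],
    [0, 0, 0],
    [0, 0, 0],
    [0, 0, 0],
    [0, 0, 0],
    [0, 0, 0],
    [0, 0, 0.1],
    [0, 0, 0.7],
    [0, 0, 1.4],
    [0, 0, 2.1],
  ],
  twist=[0, 0, 0, 0, 0, 0, 0, 0, 0, 0, 0],
)

```text
t: 5.72
tool_pos: [0.5144, 0.0322, 0.2708]
ee_rot: [-180.0, 0.0, 63.4]
ft_force: [-0.1, 0.4, -0.4]
grip_width: 0.981
gripper_force: 0.0
```

Call:
play_rows(
  jaw=[1, 1, 1, 1, 1, 1, 1, 1, 1, 1, 1, 1],
  xyz=[
    [0, 0, 0.1],
    [0, 0, 0.1],
    [0, 0, 0.1],
    [0, 0, 0.1],
    [0, 0, 0.1],
    [0, 0, 0.1],
    [0, 0, 0.1],
    [0, 0, 0.1],
    [0, 0, 0.1],
    [0, 0, 0.1],
    [0, 0, 0.1],
    [0, 0, 0.1],
  ],
  twist=[0.8, 2, 3.3, 4.6, 5.9, 7.2, 8.5, 9.8, 11.1, 12.4, 13.7, 15],
)

```text
t: 6.72
tool_pos: [0.5147, 0.0322, 0.2732]
ee_rot: [-180.0, 0.0, 138.7]
ft_force: [-1.0, -0.1, -0.5]
grip_width: 1.0
gripper_force: 0.0
```

Call:
play_rows(
  jaw=[1, 1, 1, 1, 1],
  xyz=[
    [0, 0, 0],
    [0, 0, 0],
    [0, 0, 0],
    [0, 0, 0],
    [0, 0, 0],
  ],
  twist=[1.2, 2.4, 3, 3, 3],
)

```text
t: 7.13
tool_pos: [0.5147, 0.0322, 0.2732]
ee_rot: [180.0, 0.0, 153.3]
ft_force: [-0.5, 0.1, 0.5]
grip_width: 1.0
gripper_force: 0.0
```

```bash
python3 - <<'E'
from geo import *
a=grab_frame("scene")[110:220,220:320]
w=grab_frame("wrist")
cv2.imwrite("pics/w2.png",np.hstack([cv2.resize(a,(400,440),interpolation=cv2.INTER_CUBIC),cv2.resize(w[:,60:410],(400,440))]));print(state())
E
```

```text
{'t': 7.2333, 'joint_positions': array([ -3.0556,  16.1358,  87.3211,  -0.0008,  76.5391, -66.3331]), 'joint_velocities': array([-0.0848, -0.0342,  0.0429,  0.0667, -0.0728, -0.4925]), 'tau': array([  0.0014, -68.1317, -38.9879,  -0.0023,   0.0941,  -0.0408]), 'tool_pos': array([0.5147, 0.0322, 0.2731]), 'ee_rot': array([179.9991,   0.004 , 153.2777]), 'ft_force': array([0.1334, 0.4182, 0.5515]), 'ft_torque': array([ 0.0934, -0.0406, -0.0086]), 'gripper_force': 0.0, 'grip_width': 0.9972722429772799}
```

View pics/w2.png

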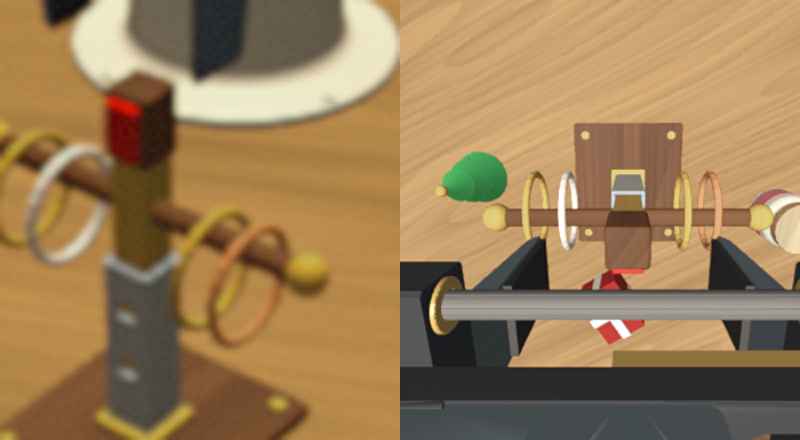

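Post stayed up, with both holes empty and the head centred between the fingers (head 628, fingers 629). Next I go down and grip the plain ±y faces.

Call:
play_rows(
  jaw=[1, 1, 1, 1, 1, 1, 0.8, 0.6, 0.5, 0.45, 0.45, 0.45],
  xyz=[
    [0, 0, -0.3],
    [0, 0, -0.8],
    [0, 0, -1.3],
    [0, 0, -1.8],
    [0, 0, -2.1],
    [0, 0, -2.17],
    [0, 0, -2.17],
    [0, 0, -2.17],
    [0, 0, -2.17],
    [0, 0, -2.17],
    [0, 0, -2.17],
    [0, 0, -2.17],
  ],
  twist=[0, 0, 0, 0, 0, 0, 0, 0, 0, 0, 0, 0],
  force=25,
)

```text
t: 8.23
tool_pos: [0.5149, 0.0322, 0.2083]
ee_rot: [180.0, 0.0, 153.4]
ft_force: [0.2, -0.1, 0.3]
grip_width: 0.592
gripper_force: 0.0
```

Call:
play_rows(
  jaw=[0.41, 0.38, 0.36, 0.34, 0.3, 0.28, 0.28, 0.28, 0.28],
  xyz=[
    [0, 0, 0],
    [0, 0, 0],
    [0, 0, 0],
    [0, 0, 0],
    [0, 0, 0],
    [0, 0, 0],
    [0, 0, 0],
    [0, 0, 0],
    [0, 0, 0],
  ],
  twist=[0, 0, 0, 0, 0, 0, 0, 0, 0],
  force=25,
)

```text
t: 8.98
tool_pos: [0.5145, 0.0317, 0.2079]
ee_rot: [-179.9, -0.0, 153.4]
ft_force: [-2.0, -5.2, 1.6]
grip_width: 0.326
gripper_force: 25.0
```

Call:
play_rows(
  jaw=[0.28, 0.28, 0.28, 0.28, 0.28, 0.28, 0.28, 0.28, 0.28, 0.28],
  xyz=[
    [0, 0, 0.03],
    [0, 0, 0.07],
    [0, 0, 0.11],
    [0, 0, 0.15],
    [0, 0, 0.19],
    [0, 0, 0.23],
    [0, 0, 0.27],
    [0, 0, 0.31],
    [0, 0, 0.33],
    [0, 0, 0.33],
  ],
  twist=[0, 0, 0, 0, 0, 0, 0, 0, 0, 0],
)

```text
t: 9.82
tool_pos: [0.5145, 0.0317, 0.2171]
ee_rot: [-179.9, -0.0, 153.4]
ft_force: [2.1, -4.4, -11.7]
grip_width: 0.328
gripper_force: 25.0
```

Call:
play_rows(
  jaw=[0.28, 0.28, 0.28, 0.28, 0.28, 0.28],
  xyz=[
    [0, 0, 0.02],
    [0, 0, 0.04],
    [0, 0, 0.06],
    [0, 0, 0.08],
    [0, 0, 0.1],
    [0, 0, 0.12],
  ],
  twist=[0, 0, 0, 0, 0, 0],
)

```text
t: 10.32
tool_pos: [0.5145, 0.0317, 0.2205]
ee_rot: [-179.9, -0.1, 153.4]
ft_force: [4.5, -6.0, -16.0]
grip_width: 0.329
gripper_force: 25.0
```

Call:
play_rows(
  jaw=[0.28, 0.28, 0.28, 0.28],
  xyz=[
    [0, 0, 0.02],
    [0, 0, 0.04],
    [0, 0, 0.06],
    [0, 0, 0.08],
  ],
  twist=[0, 0, 0, 0],
)

```text
t: 10.65
tool_pos: [0.5145, 0.0317, 0.2229]
ee_rot: [-179.9, -0.1, 153.4]
ft_force: [3.4, -3.5, -16.5]
grip_width: 0.329
gripper_force: 25.0
```

Call:
play_rows(
  jaw=[0.28, 0.28, 0.28, 0.28],
  xyz=[
    [0, 0, 0.02],
    [0, 0, 0.04],
    [0, 0, 0.06],
    [0, 0, 0.06],
  ],
  twist=[0, 0, 0, 0],
)

```text
t: 10.98
tool_pos: [0.5145, 0.0317, 0.2248]
ee_rot: [-179.9, -0.0, 153.4]
ft_force: [2.8, -4.1, -12.7]
grip_width: 0.329
gripper_force: 25.0
```

Call:
play_rows(
  jaw=[0.28, 0.28, 0.28, 0.28],
  xyz=[
    [0, 0, 0.02],
    [0, 0, 0.04],
    [0, 0, 0.06],
    [0, 0, 0.06],
  ],
  twist=[0, 0, 0, 0],
)

```text
t: 11.32
tool_pos: [0.5144, 0.0317, 0.2265]
ee_rot: [-179.9, -0.0, 153.4]
ft_force: [2.6, -4.8, -13.6]
grip_width: 0.329
gripper_force: 25.0
```

Call:
play_rows(
  jaw=[0.28, 0.28, 0.28, 0.28],
  xyz=[
    [0, 0, 0.02],
    [0, 0, 0.04],
    [0, 0, 0.05],
    [0, 0, 0.05],
  ],
  twist=[0, 0, 0, 0],
)

```text
t: 11.65
tool_pos: [0.5144, 0.0317, 0.228]
ee_rot: [-179.9, -0.1, 153.4]
ft_force: [3.6, -5.2, -13.0]
grip_width: 0.33
gripper_force: 25.0
```

Call:
play_rows(
  jaw=[0.28, 0.28, 0.28],
  xyz=[
    [0, 0, 0.02],
    [0, 0, 0.04],
    [0, 0, 0.04],
  ],
  twist=[0, 0, 0],
)

```text
t: 11.9
tool_pos: [0.5145, 0.0317, 0.2293]
ee_rot: [-179.9, -0.0, 153.4]
ft_force: [2.6, -5.3, -12.8]
grip_width: 0.329
gripper_force: 25.0
```

Call:
play_rows(
  jaw=[0.28, 0.28, 0.28],
  xyz=[
    [0, 0, 0.02],
    [0, 0, 0.04],
    [0, 0, 0.04],
  ],
  twist=[0, 0, 0],
)

```text
t: 12.15
tool_pos: [0.5144, 0.0317, 0.2304]
ee_rot: [-179.9, -0.1, 153.4]
ft_force: [2.7, -4.5, -12.5]
grip_width: 0.327
gripper_force: 25.0
```

Call:
play_rows(
  jaw=[0.28, 0.28, 0.28],
  xyz=[
    [0, 0, 0.02],
    [0, 0, 0.04],
    [0, 0, 0.04],
  ],
  twist=[0, 0, 0],
)

```text
t: 12.4
tool_pos: [0.5145, 0.0317, 0.2317]
ee_rot: [-179.9, -0.0, 153.4]
ft_force: [2.1, -5.1, -12.9]
grip_width: 0.326
gripper_force: 25.0
```

Call:
play_rows(
  jaw=[0.28, 0.28, 0.28],
  xyz=[
    [0, 0, 0.02],
    [0, 0, 0.04],
    [0, 0, 0.04],
  ],
  twist=[0, 0, 0],
)

```text
t: 12.65
tool_pos: [0.5145, 0.0317, 0.2329]
ee_rot: [-179.9, -0.0, 153.4]
ft_force: [1.9, -5.5, -12.8]
grip_width: 0.33
gripper_force: 25.0
```

Call:
play_rows(
  jaw=[0.28, 0.28, 0.28],
  xyz=[
    [0, 0, 0.02],
    [0, 0, 0.04],
    [0, 0, 0.04],
  ],
  twist=[0, 0, 0],
)

```text
t: 12.9
tool_pos: [0.5145, 0.0317, 0.2342]
ee_rot: [-179.9, -0.0, 153.4]
ft_force: [1.0, -5.5, -9.2]
grip_width: 0.326
gripper_force: 25.0
```

Lift force dropped, which may be the snap. I'll look.

```bash
python3 - <<'E'
from geo import *
a=grab_frame("scene")[110:220,220:320]
cv2.imwrite("pics/c4.png",cv2.resize(a,(500,550),interpolation=cv2.INTER_CUBIC));print(state()["tool_pos"],state()["ft_force"])
E
```

```text
[0.5145 0.0317 0.2342] [  2.841   -5.4414 -10.892 ]
```

View pics/c4.png

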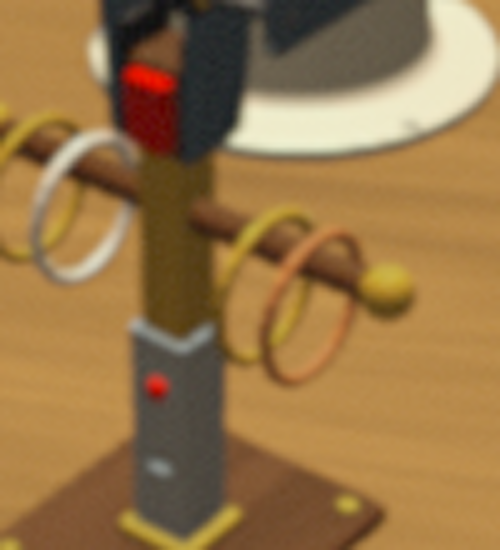

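Button shows red through the upper hole (157,385), and the lower hole is empty. I'll release and retreat upward.

Call:
play_rows(
  jaw=[0.28, 0.36, 0.42, 0.5, 0.7, 1, 1, 1, 1, 1, 1, 1],
  xyz=[
    [0, 0, -0.02],
    [0, 0, -0.02],
    [0, 0, -0.02],
    [0, 0, -0.02],
    [0, 0, -0.02],
    [0, 0, -0.02],
    [0, 0, -0.02],
    [0, 0, 0.1],
    [0, 0, 0.6],
    [0, 0, 1.3],
    [0, 0, 2],
    [0, 0, 2.7],
  ],
  twist=[0, 0, 0, 0, 0, 0, 0, 0, 0, 0, 0, 0],
)

```text
t: 13.95
tool_pos: [0.5146, 0.0323, 0.3171]
ee_rot: [-180.0, -0.0, 153.4]
ft_force: [-0.0, 0.5, 0.2]
grip_width: 0.998
gripper_force: 0.0
```

Call:
play_rows(
  jaw=[1, 1, 1, 1],
  xyz=[
    [0, 0, 0.5],
    [0, 0, 0.8],
    [0, 0, 0.8],
    [0, 0, 0.8],
  ],
  twist=[0, 0, 0, 0],
)

```text
t: 14.28
tool_pos: [0.5147, 0.0322, 0.3396]
ee_rot: [180.0, 0.0, 153.4]
ft_force: [-0.4, 0.8, -1.3]
grip_width: 0.999
gripper_force: 0.0
```

```bash
python3 - <<'E'
from geo import *
a=grab_frame("scene")[90:260,180:345]
cv2.imwrite("pics/c5.png",cv2.resize(a,(580,598),interpolation=cv2.INTER_CUBIC));print(state()["tool_pos"],state()["ft_force"])
E
```

```text
[0.5144 0.0322 0.339 ] [-0.3917  0.2358 -0.4252]
```

View pics/c5.png

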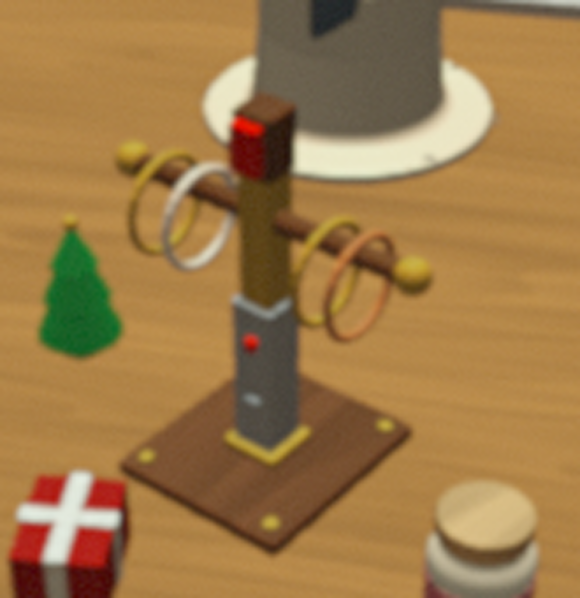

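Button stays out through the upper hole (250,342) with the gripper clear, and the neighbouring objects are in place.

```bash
python3 -c "
from bench import *
print(hand_in())"
```

```text
the job is handed in; nothing more can be done
None
```

The bangle stand is up one hole: the camera shows the button out through the upper hole, the gripper clear of it, and the candle, tree and gift box still standing; the job was handed in at about 14 s.

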